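# Saddle-stack the pipe-rest brackets

### The job

Pile the three loose steel angle brackets onto the one that already hangs on the stand, one on another: each long plate flat and squared up on the plate below, its short leg hanging down over the end of the stand, the legs on alternate sides from one bracket to the next so that the pile stays balanced. Draw each bracket in gently until you feel its leg press against the stand (the stop at one end is adjustable, so where it sits differs), or against the leg already hanging on that side; never force it, and do not drag the brackets beneath out of place. Leave the pot of rods, the firebrick, the paddle and the tin alone.

Things in the scene. Friction and masses are not known exactly. Their poses are not given: they have to be found in the camera images.
- stand: Fixed steel stand. Origin: centre of its underside; z up. Brackets lie along its x. Shoulders 30 mm wide (y), 88 high; fixed upright end at x = -48 mm. The +x end is an adjustable stop, a bright plate 50 to 86 mm high whose face is clamped somewhere at x = 50 to 62 mm: not measured, find it by touch. On top a neck 54 (x) x 30 (y) mm, top at 100 mm, carries the pile. Foot 160 x 90 x 10.
- hung_plate (a point): Centre (mid-thickness) of the long plate of the bracket already on the stand, same size as the loose ones: plate flat on the neck, short leg hanging on the stand's -x side against the shoulder; only its weight holds it. x: along the plate from the corner to its free end; y: across the width; z: square to the plate, away from the leg (up).
- hung_leg (a point): Centre of the hung bracket's short leg: 46 mm along -x and 26 mm along -z (below) from its plate's centre.
- bracket_a_plate (a point): Loose steel L bracket, 0.3-0.53 kg: long plate 100 x 44 x 8 mm; at one end a square leg 60 mm deep over the corner, 44 wide, 8 thick. Starts like a lopsided tent, corner up 53 mm high, plate sloping down 29.5 deg to its free end. Point: plate's centre, mid-thickness; mass centre 16 mm along -x, 10 mm along -z. x: corner to free end; y: across; z: square to plate, away from leg.
- bracket_a_leg (a point): Centre of this bracket's short leg: 46 mm along -x and 26 mm along -z from its plate's centre. Same axes. The leg's inner face is 4 mm from it towards +x, its outer face 4 mm towards -x.
- bracket_b_plate (a point): Loose steel L bracket, 0.3-0.53 kg: long plate 100 x 44 x 8 mm; at one end a square leg 60 mm deep over the corner, 44 wide, 8 thick. Starts like a lopsided tent, corner up 53 mm high, plate sloping down 29.5 deg to its free end. Point: plate's centre, mid-thickness; mass centre 16 mm along -x, 10 mm along -z. x: corner to free end; y: across; z: square to plate, away from leg.
- bracket_b_leg (a point): Centre of this bracket's short leg: 46 mm along -x and 26 mm along -z from its plate's centre. Same axes. The leg's inner face is 4 mm from it towards +x, its outer face 4 mm towards -x.
- bracket_c_plate (a point): Loose steel L bracket, 0.3-0.53 kg: long plate 100 x 44 x 8 mm; at one end a square leg 60 mm deep over the corner, 44 wide, 8 thick. Starts like a lopsided tent, corner up 53 mm high, plate sloping down 29.5 deg to its free end. Point: plate's centre, mid-thickness; mass centre 16 mm along -x, 10 mm along -z. x: corner to free end; y: across; z: square to plate, away from leg.
- bracket_c_leg (a point): Centre of this bracket's short leg: 46 mm along -x and 26 mm along -z from its plate's centre. Same axes. The leg's inner face is 4 mm from it towards +x, its outer face 4 mm towards -x.
- rod_pot: Bystander: aluminium pot, 72 mm wide and 85 high, with four thin rods sticking up to 160 mm. Origin: centre of its underside.
- firebrick: Bystander: red-brown firebrick, 114 x 230 x 64 mm. Origin: centre of its underside.
- paddle: Bystander: dark paddle with a wooden handle lying flat, about 210 mm long and 22 high. Origin: centre of its underside near the blade.
- wax_tin: Bystander: round tin, 72 mm wide and 60 high. Origin: centre of its underside.
There are look-alikes about, which are no part of the job. Leave any green or turquoise look-alike of the part that bears bracket_c_plate alone.

How it is judged:
By the outcome, as a careful person would: the job done as asked, in the order asked, and still so for the second after the job is handed in, with the robot touching nothing.
It also fails if it takes over 72 s, if anything falls off the work surface, if the arm or the gripper's body presses on something with over 40 N, if the wrist force passes 120 N, or if a joint passes its speed limit or range.

### The arm

A 6-joint arm with a two-finger parallel gripper is mounted at the origin on the work surface. World frame = base frame: x ahead of the robot, y to its left, z up, the work surface at z = 0. Lengths are in m, angles in rad, forces in N, time in s.
With the tool pointing down it reaches from about 0.35 to 0.775 m from the base axis. Payload 5.5 kg.
Tool frame: the origin (TCP) lies at the very end of the fingers, on their centre line; the grasp point (between the pads) lies 19 mm behind it; z points along the fingers, y is the line along which they close (so a half turn about z gives the same grasp; the last joint's range is limited). The gripper opens to 85 mm and grips with 20 to 120 N. Pads are 22 mm wide; open, the fingers measure 114 mm over their backs; the gripper's body (76 mm by 85 mm) begins 54 mm behind the grasp point. The pads swing forward as they close: fully open they stand 13 mm farther back than shut.
Start: joints at [-1.442, 0.313, 0.046, 1.304, 0, 1.431], TCP at [0.153, -0.554, 0.231] pointing down, gripper open.
Joint ranges: [-2.76, 2.76], [-0.86, 1.69], [-1.03, 1.26], [-2.2, 2.34], [-1.47, 1.5], [-3.14, 3.14]. Speed limits (rad/s): [2.57, 2.57, 3.14, 3.14, 3.14, 3.14].

### API

Orientations are given as a 3x3 rotation matrix whose columns are the frame's x, y, z axes.
In Python, from workcell import read_state, imaging, arm gives the robot as it stands.
- The arm moves only by the shell command python3 -m pendant 'ROWS' [OPENING] [FORCE]. ROWS is JSON, a list that holds one entry, the list of rows, each a list of 6 numbers: the shift along the world's x, y, z in units of 20 mm (1.0 is 20 mm), then the turn, a rotation vector about the world's x, y, z in units of 0.08 rad (1.0 is 0.08 rad). In form: [[[tx, ty, tz, rx, ry, rz], ...]]. A call has 1 to 20 rows; each row shifts and turns the commanded pose from where the row before left it; what a row does not reach is not made up. A row lasts 1/8 s, in which the tool goes at most 62.5 mm and 10.7 degrees, less where a joint would pass 70% of its speed; a pose out of reach is approached as far as the arm can. A call with a number of a shift or a turn outside -1 to 1 is refused whole. A call with a gripper value outside its range is refused whole. OPENING is the closure, from 0 (fully open) to 1 (shut), set as the call begins (- or left out, the last holds). The fingers move at their own pace and stop on an object; FORCE is the grip in N (left out, the last holds). Time passes only in rows, so rows that do not move let the fingers close. It gives the time, the measured TCP pose, the force, the opening and the grip force at its end, in the units of the state.
- read_state(): the state, without advancing time (a new reading comes with each control period).
- imaging.read_camera(name): name is "scene" or "top" or "wrist"; returns a dict with "img" (384x512x3 uint8, red, green, blue), "depth" (384x512 float32, m along the optical axis (not along the pixel's ray), 0 where there is no reading), "fov_y" (degrees; the focal length in pixels is half the picture's height over the tangent of half this angle, whatever the lens; pixels are square), "cx", "cy" (the principal point, pixels), "view" (4x4, takes a point from world to camera coordinates); the wrist camera has in their place "mount" (4x4, takes a point from camera to tool coordinates, whose origin is the TCP and whose axes are the flange's). Camera axes: x right, y down, z forward; pixel columns grow to the right and rows downward; lengths in m; the calibration is good to about 2 mm. The wrist camera is an equidistant fisheye: a pixel r from the principal point sees the ray r / f radians off the axis. A picture is of the moment at which its call begins: read the wrist's pose just before it.
- arm.hand_in(): hands the job in; it is judged then, once.
The state is a dict: "clock": time; "joint_positions": joint angles; "joint_velocities": joint speeds; "joint_torque": joint torques, N m; "eef_pos": TCP position; "ee_rot": TCP orientation; "ft_force": force on the tool from outside, world axes, zero at the start; "ft_torque": the same for the moment, N m; "width": opening from 0.0 (shut) to 1.0 (fully open); "finger_force": force on a finger pad.
Only numpy, scipy, OpenCV 4.12 (cv2) and the standard library are available. Lean on these libraries where they do the work, as an engineer would, in place of code of your own. Each camera call takes 0.05 s, during which the arm holds its last target. There are 200 camera calls.

## Working session

There is one attempt and no reset: what is moved stays moved. The work goes in short steps, Python scripts to look and compute and a shell command to move; the robot and the scene stay as the last step left them, time stands still between calls to the robot, and variables do not carry over. Pictures are saved under pics/ and viewed, at most 12 in all, crops included, and the job is handed in when it is done.

```bash
mkdir -p pics; ls; cat > h.py <<'E'
import numpy as np, cv2
from workcell import read_state, imaging, arm
def grab(n):
    s=read_state(); d=imaging.read_camera(n); d['s']=s
    np.savez('last_%s.npz'%n, **{k:v for k,v in d.items() if k!='s'}); return d
def pts(d):
    h,w=d['depth'].shape; f=h/2/np.tan(np.radians(d['fov_y']/2))
    u,v=np.meshgrid(np.arange(w),np.arange(h)); z=d['depth']
    P=np.stack([(u-d['cx'])/f*z,(v-d['cy'])/f*z,z],-1)
    T=np.linalg.inv(d['view']); return P@T[:3,:3].T+T[:3,3]
E
python3 - <<'E'
from h import *
a=grab('scene');b=grab('top')
for n,d in(('scene',a),('top',b)):
    cv2.imwrite('pics/%s0.png'%n,cv2.resize(d['img'][:,:,::-1],(800,600),interpolation=cv2.INTER_CUBIC)); print(n,d['fov_y'],d['cx'],d['cy'],np.round(np.linalg.inv(d['view']),3).tolist())
print(read_state())
E
```

```text
pics
scene 50.07705248378595 252.1280460627821 187.39783410086926 [[-0.758, 0.395, -0.519, 1.313], [0.652, 0.436, -0.62, 0.805], [-0.019, -0.808, -0.588, 0.918], [0.0, 0.0, 0.0, 1.0]]
top 44.871772051924594 258.10790376760843 190.1626056033308 [[-0.019, -0.991, 0.133, 0.398], [-1.0, 0.021, 0.013, -0.06], [-0.015, -0.133, -0.991, 1.576], [0.0, 0.0, 0.0, 1.0]]
{'clock': 0.1, 'joint_positions': array([-1.44161402e+00,  3.13920406e-01,  4.50684007e-02,  1.30361008e+00,
       -1.16566888e-06,  1.43118960e+00]), 'joint_velocities': array([ 0.00092158, -0.00112734,  0.00327055, -0.0003484 , -0.00020939,
       -0.00042555]), 'joint_torque': array([ 1.79377890e-03, -4.81724954e+01,  2.99244815e+01,  1.26836705e-02,
       -1.17769750e-04, -1.04023670e-05]), 'eef_pos': array([ 0.15262471, -0.55388524,  0.23049094]), 'ee_rot': array([[ 9.64093217e-01,  2.65563969e-01, -2.15743832e-04],
       [ 2.65563957e-01, -9.64091830e-01,  1.65172363e-03],
       [ 2.30641418e-04, -1.64970934e-03, -9.99998613e-01]]), 'ft_force': array([ 0.14568446, -0.22804764,  0.35016642]), 'ft_torque': array([0.04238878, 0.01095206, 0.01704392]), 'finger_force': 0.0, 'width': 0.9985578225687322}
```

View pics/scene0.png

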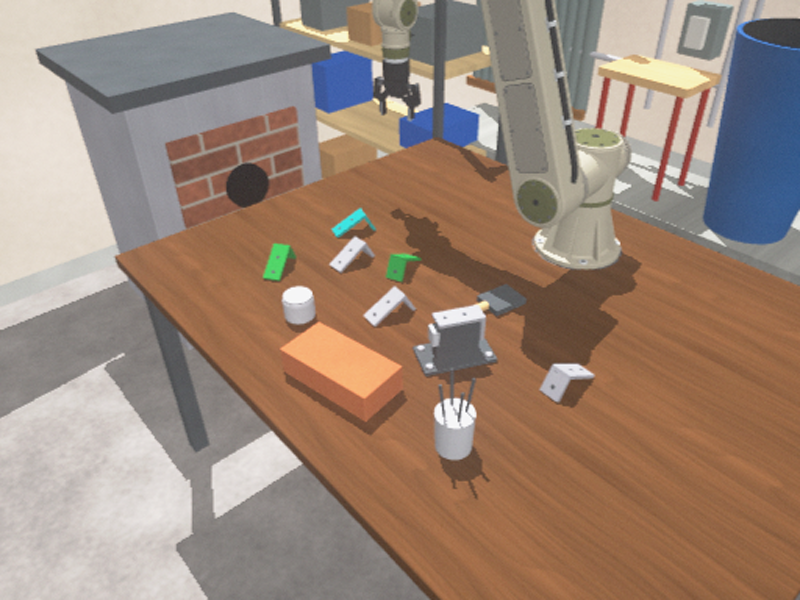

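View pics/top0.png

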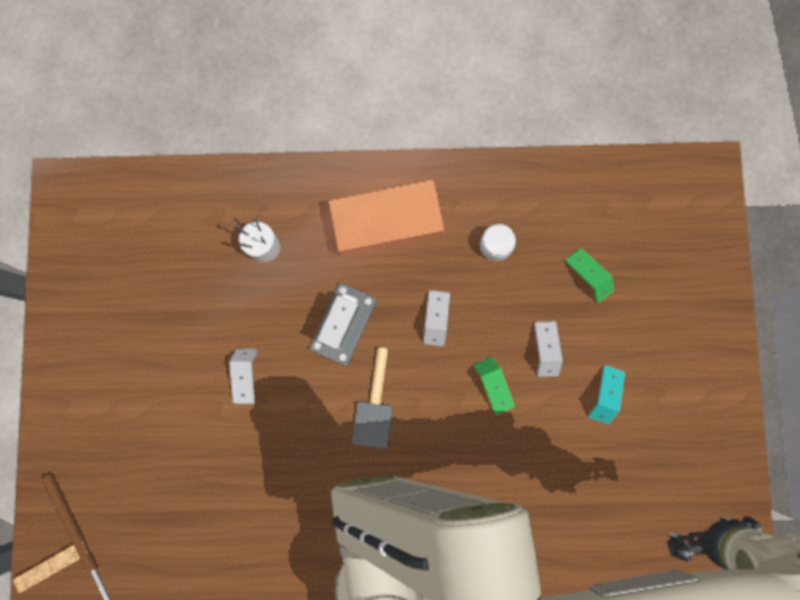

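Grey brackets sit at top-view pixels (436,318), (548,348) and (242,376). The look-alikes are green at (590,275) and (494,385) and turquoise at (608,395), so the three plain steel ones are the ones meant. I'll confirm that in an enlarged crop together with the stand.

```bash
cat >> h.py <<'E'
def load(n): return dict(np.load('last_%s.npz'%n))
def toppix(p,d):
    q=(d['view'][:3,:3]@p+d['view'][:3,3]); f=d['img'].shape[0]/2/np.tan(np.radians(d['fov_y']/2))
    return q[0]/q[2]*f+d['cx'],q[1]/q[2]*f+d['cy']
E
python3 - <<'E'
from h import *
t=load('top');s=load('scene')
a=cv2.resize(t['img'][165:270,145:375,::-1],(800,365),interpolation=cv2.INTER_CUBIC)
b=s['img'][150:265,190:400,::-1];b=cv2.resize(b,(420,230),interpolation=cv2.INTER_CUBIC)
c=cv2.resize(s['img'][190:245,260:325,::-1],(272,230),interpolation=cv2.INTER_CUBIC)
o=np.zeros((595,800,3),np.uint8);o[:365]=a;o[365:,:420]=b;o[365:,425:697]=c
cv2.imwrite('pics/crop1.png',o)
Pt=pts(t);Ps=pts(s)
for name,(u,v) in dict(B1=(436,318),B2=(548,348),B3=(242,376),stand=(343,324)).items():
    u=u*.64;v=v*.64
    p0=Pt[int(v),int(u)]
    print(name,p0.round(3))
    for n,P,im in(('top',Pt,t['img']),('scene',Ps,s['img'])):
        m=(np.linalg.norm(P[...,:2]-p0[:2],axis=-1)<(.075 if name!='stand' else .1))&(P[...,2]>(.012 if name!='stand' else .075))
        Q=P[m]
        r=cv2.minAreaRect((Q[:,:2]*1000).astype(np.float32))
        print(' ',n,len(Q),'z',np.percentile(Q[:,2],[1,50,99]).round(3),'rect',np.round(r[0],1),np.round(r[1],1),round(r[2],1))
        # table offset near
        m=(np.linalg.norm(P[...,:2]-p0[:2],axis=-1)<.12)&(abs(P[...,2])<.008);print('   table z',np.median(P[m][:,2]).round(4))
E
```

```text
B1 [ 0.56  -0.109  0.042]
  top 384 z [0.013 0.035 0.057] rect [ 560.9 -111.3] [ 43.5 108. ] 82.2
   table z -0.0006
  scene 275 z [0.012 0.033 0.056] rect [ 566.  -105.2] [54.4 97.7] 85.4
   table z -0.001
B2 [ 0.492 -0.342  0.038]
  top 422 z [0.013 0.033 0.057] rect [ 490.7 -346.6] [108.5  45. ] 0.6
   table z -0.0007
  scene 219 z [0.013 0.032 0.056] rect [ 492.5 -341.5] [106.8  50. ] 2.0
   table z -0.0009
B3 [0.446 0.306 0.038]
  top 417 z [0.013 0.033 0.058] rect [445.1 304.7] [ 46.5 109.9] 87.5
   table z -0.001
  scene 359 z [0.012 0.033 0.055] rect [450.2 309. ] [ 45.7 106.7] 86.6
   table z -0.0013
stand [0.544 0.083 0.111]
  top 469 z [0.082 0.107 0.114] rect [552.3  91.5] [ 44.7 110.7] 64.8
   table z -0.0004
  scene 510 z [0.076 0.105 0.11 ] rect [553.   94.3] [ 51.3 112.4] 64.5
   table z -0.0007
```

View pics/crop1.png

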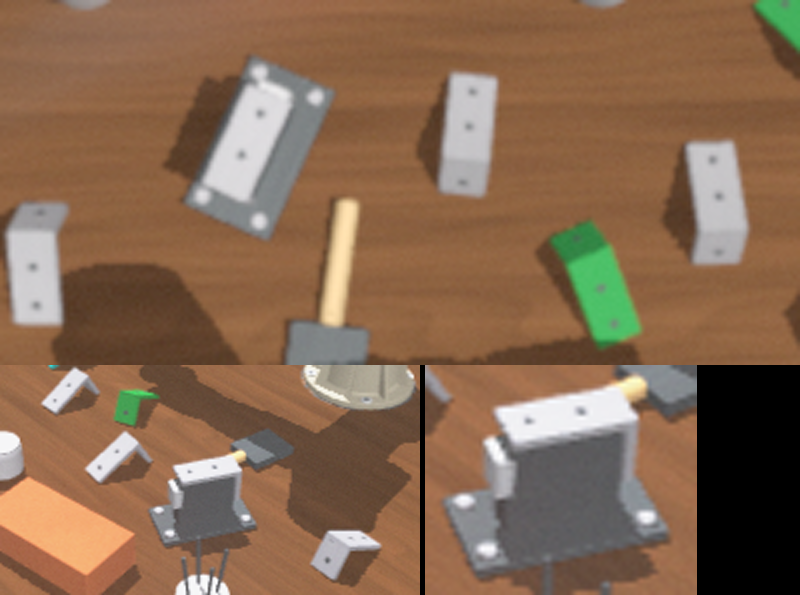

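The crop confirms three plain grey brackets: B1 at crop (468,130), B2 at (718,200) and B3 at (35,265). The hung bracket's leg is at the robot-side end. The bright stop is on the far, right-hand end, at (500,470) in the lower crop. Next I'll get the plane fits and the wrist mount.

```bash
cat >> h.py <<'E'
def wpts(d):
    h,w=d['depth'].shape; f=h/2/np.tan(np.radians(d['fov_y']/2))
    u,v=np.meshgrid(np.arange(w),np.arange(h)); x=u-d['cx'];y=v-d['cy'];r=np.hypot(x,y)+1e-9;th=r/f
    z=d['depth'];k=np.tan(np.minimum(th,1.45))*z/r
    P=np.stack([x*k,y*k,z],-1);P[(th>1.3)|(z<=0)]=np.nan
    M=d['mount'];P=P@M[:3,:3].T+M[:3,3]
    s=d['s'];return P@s['ee_rot'].T+s['eef_pos']
def plane(Q,thr=.002,it=300):
    rng=np.random.default_rng(0);best=None
    for _ in range(it):
        a,b,c=Q[rng.choice(len(Q),3,False)];n=np.cross(b-a,c-a);l=np.linalg.norm(n)
        if l<1e-6: continue
        n/=l;m=abs((Q-a)@n)<thr
        if best is None or m.sum()>best.sum(): best=m
    c=Q[best].mean(0);n=np.linalg.svd(Q[best]-c)[2][2];n*=np.sign(n[2]);return c,n,best
E
python3 - <<'E'
from h import *
t=load('top');P=pts(t)
for name,c in dict(B1=(.561,-.111),B2=(.491,-.346),B3=(.445,.305)).items():
    Q=P[(np.linalg.norm(P[...,:2]-c,axis=-1)<.075)&(P[...,2]>.01)]
    c0,n,m=plane(Q);R=cv2.minAreaRect((Q[m][:,:2]*1000).astype(np.float32))
    print(name,len(Q),m.sum(),c0.round(3),n.round(3),'tilt',np.degrees(np.arccos(n[2])).round(1),'az',np.degrees(np.arctan2(n[1],n[0])).round(1),np.round(R[0],1),np.round(R[1],1),R[2])
d=grab('wrist');print(d['fov_y'],d['cx'],d['cy'],d['mount'].round(3).tolist())
E
```

```text
B1 404 157 [ 0.572 -0.114  0.034] [ 0.458 -0.108  0.882] tilt 28.1 az -13.3 [ 574.7 -113.1] [43. 87.] 81.22074890136719
B2 434 176 [ 0.497 -0.347  0.036] [0.449 0.003 0.894] tilt 26.7 az 0.4 [ 501.5 -346.2] [86.9 44.3] 0.7220971584320068
B3 434 163 [0.435 0.305 0.032] [-0.477  0.024  0.878] tilt 28.6 az 177.2 [435.9 305. ] [44.2 85.2] 86.89509582519531
65.70646984690485 254.9203678401448 190.24096574954936 [[-0.0, -0.959, -0.283, 0.07], [1.0, -0.0, -0.001, -0.0], [0.0, -0.283, 0.959, -0.142], [0.0, 0.0, 0.0, 1.0]]
```

```bash
python3 -m pendant '[[[0.59,0.95,0.1,0,0,0.9],[0.59,0.95,0.1,0,0,0.9],[0.59,0.95,0.1,0,0,0.9],[0.59,0.95,0.1,0,0,0.9],[0.59,0.95,0.1,0,0,0.9],[0.59,0.95,0.1,0,0,0.9],[0.59,0.95,0.1,0,0,0.9],[0.59,0.95,0.1,0,0,0.9],[0.59,0.95,0.1,0,0,0.9],[0.59,0.95,0.1,0,0,0.9],[0.59,0.95,0,0,0,0.9],[0.59,0.95,0,0,0,0.9],[0.59,0.95,0,0,0,0.9],[0.59,0.95,0,0,0,0.9],[0.59,0.95,0,0,0,0.9],[0.59,0.95,0,0,0,0.9],[0.59,0.95,0,0,0,0.9]]]' 0
python3 -m pendant '[[[0.59,0.95,0,0,0,0.9],[0.59,0.95,0,0,0,0.9],[0.59,0.95,0,0,0,0.9],[0.59,0.95,0,0,0,0.9],[0.59,0.95,0,0,0,0.9],[0.59,0.95,0,0,0,0.9],[0.59,0.95,0,0,0,0.9],[0.59,0.95,0,0,0,0.9],[0.59,0.95,0,0,0,0.9],[0.59,0.95,0,0,0,0.9],[0.59,0.95,0,0,0,0.9],[0.59,0.95,0,0,0,0.9],[0.59,0.95,0,0,0,0.9],[0.59,0.95,0,0,0,0.9],[0.59,0.95,0,0,0,0.9],[0.59,0.95,0,0,0,0.9],[0.59,0.95,0,0,0,0.9],[0,0,0,0,0,0]]]'
python3 - <<'E'
from h import *
d=grab('wrist');np.save('w_stand.npy',d,allow_pickle=True)
P=wpts(d);s=d['s'];print(s['eef_pos'],s['joint_positions'].round(2))
m=(np.linalg.norm(P[...,:2]-[.553,.093],axis=-1)<.09)&(P[...,2]>.09)
Q=P[m];print(m.sum());c,n,k=plane(Q);R=cv2.minAreaRect((Q[k][:,:2]*1000).astype(np.float32));print(c.round(4),n.round(3),np.round(R[0],1),np.round(R[1],1),R[2])
cv2.imwrite('pics/w0.png',cv2.resize(d['img'][:,:,::-1],(800,600),interpolation=cv2.INTER_CUBIC))
E
```

```text
clock: 2.28
eef_pos: [0.3536, -0.2303, 0.2513]
ee_rot: [[0.074, 0.997, 0.0], [0.997, -0.074, 0.0], [0.0, 0.0, -1.0]]
ft_force: [-0.1, -0.3, 0.2]
width: 1.0
finger_force: 0.0
clock: 4.53
eef_pos: [0.5544, 0.093, 0.2509]
ee_rot: [[-0.912, 0.41, -0.0], [0.41, 0.912, 0.0], [0.0, 0.0, -1.0]]
ft_force: [-1.0, -0.5, -0.4]
width: 0.999
finger_force: 0.0
[0.55437731 0.09299546 0.25092577] [0.02 0.28 0.05 1.34 0.   0.45]
43172
[0.5424 0.0973 0.3301] [ 0.911 -0.411  0.001] [542.5  97.6] [149.   4.] 65.38382720947266
```

View pics/w0.png

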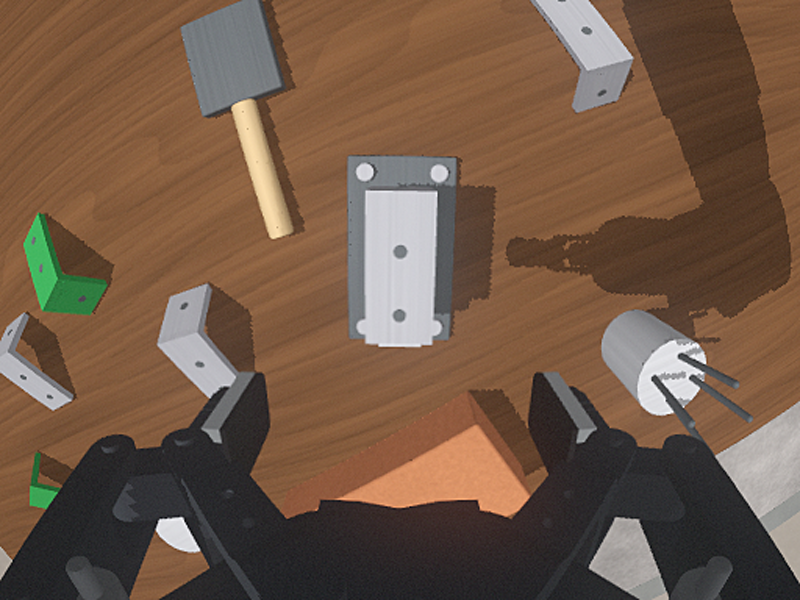

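The wrist picture shows the hung plate at (400,268), centred between the fingers and almost square to them. B3 is at top right, around (590,50), and B1 at (205,340).

```bash
python3 - <<'E'
from h import *
d=np.load('w_stand.npy',allow_pickle=True).item();P=wpts(d);R=d['s']['ee_rot'];T=d['s']['eef_pos']
m=(np.linalg.norm(P[...,:2]-[.553,.093],axis=-1)<.09)&(P[...,2]>.098)&(P[...,2]<.122)
Q=P[m];c,n,k=plane(Q);q=cv2.minAreaRect((Q[k][:,:2]*1000).astype(np.float32));print(m.sum(),c.round(4),n.round(3),np.round(q[0],1),np.round(q[1],1),q[2])
L=(Q[k]-T)@R;print('tool frame y range',np.percentile(L[:,1],[.5,99.5]).round(4),'x',np.percentile(L[:,0],[.5,99.5]).round(4))
for a,b in((-.05,-.02),(-.02,.02),(.02,.05)):
    z=L[(L[:,0]-L[:,0].mean()>a)&(L[:,0]-L[:,0].mean()<b)];print(np.percentile(z[:,1],[1,99]).round(4))
for nm,cc in dict(B3=(.436,.305),B1=(.572,-.112)).items():
    m=(np.linalg.norm(P[...,:2]-cc,axis=-1)<.075)&(P[...,2]>.012)&(P[...,2]<.07)
    Q=P[m];c,n,k=plane(Q,.0015);q=cv2.minAreaRect((Q[k][:,:2]*1000).astype(np.float32));print(nm,m.sum(),k.sum(),c.round(4),n.round(3),np.degrees(np.arccos(n[2])).round(1),np.degrees(np.arctan2(n[1],n[0])).round(1),np.round(q[0],1),np.round(q[1],1),q[2])
E
```

```text
4392 [0.5459 0.0962 0.1075] [-0.001  0.     1.   ] [547.6  95.4] [ 44.2 100.9] 64.60568237304688
tool frame y range [-0.0229  0.0215] x [-0.0428  0.057 ]
[-0.0232  0.0203]
[-0.0226  0.0209]
[-0.021   0.0215]
B3 2224 1422 [0.442  0.3059 0.0374] [-0.491  0.021  0.871] 29.4 177.6 [437.9 307.6] [45.9 75.5] 87.49588775634766
B1 1817 1031 [ 0.5645 -0.1092  0.0376] [ 0.487 -0.064  0.871] 29.4 -7.5 [ 570.5 -110.4] [45.8 77.4] 81.8704833984375
```

```bash
python3 -m pendant '[[[-0.62,0.97,-0.3,0,0,0.433],[-0.62,0.97,-0.3,0,0,0.433],[-0.62,0.97,-0.3,0,0,0.433],[-0.62,0.97,-0.3,0,0,0.433],[-0.62,0.97,-0.3,0,0,0.433],[-0.62,0.97,-0.3,0,0,0.433],[-0.62,0.97,-0.3,0,0,0.433],[-0.62,0.97,-0.3,0,0,0.433],[-0.62,0.97,-0.3,0,0,0.433],[-0.62,0.97,-0.3,0,0,0.433],[-0.62,0.97,-0.3,0,0,0.433],[0,0,-0.5,-0.039,-0.919,0],[0,0,-0.5,-0.039,-0.919,0],[0,0,-0.5,-0.039,-0.919,0],[0,0,-0.5,-0.039,-0.919,0],[0,0,-0.5,-0.039,-0.919,0],[0,0,-0.5,-0.039,-0.919,0],[0,0,-0.5,-0.039,-0.919,0],[0,0,0,0,0,0]]]' 0 60
python3 - <<'E'
from h import *
d=grab('wrist');s=d['s'];P=wpts(d);R=s['ee_rot'];T=s['eef_pos'];print(s['joint_positions'].round(2))
L=(P-T)@R
# fingertip extents in tool frame
m=(abs(abs(L[...,1])-.046)<.012)&(abs(L[...,0])<.02)&(L[...,2]>-.06)&(L[...,2]<.03);print('finger z',np.percentile(L[m][:,2],[90,98,99.8]).round(4),m.sum())
m=(np.linalg.norm(P[...,:2]-[.434,.306],axis=-1)<.08)&(P[...,2]>.006)&(P[...,2]<.062)&(abs(L[...,1])<.035)
Q=P[m];c,n,k=plane(Q,.0015);print(c.round(4),n.round(3),k.sum(),len(Q))
l=(Q[k]-T)@R;print('plate in tool: x',np.percentile(l[:,0],[.5,99.5]).round(4),'y',np.percentile(l[:,1],[.5,99.5]).round(4),'z',np.percentile(l[:,2],[5,50,95]).round(4))
print('corner z',Q[:,2].max().round(4))
cv2.imwrite('pics/w1.png',d['img'][:,:,::-1])
E
```

```text
clock: 6.95
eef_pos: [0.4137, 0.304, 0.1132]
ee_rot: [[-0.871, 0.041, 0.489], [0.035, 0.999, -0.021], [-0.489, -0.002, -0.872]]
ft_force: [-0.2, -0.9, 0.4]
width: 0.998
finger_force: 0.0
[ 0.66  0.03 -0.75  0.39 -0.32  0.64]
finger z [-0.0211 -0.0159 -0.0138] 4447
[0.4289 0.3076 0.0299] [-0.492  0.022  0.87 ] 6953 7115
plate in tool: x [-0.0237  0.0752] y [-0.0173  0.0263] z [0.0789 0.08   0.081 ]
corner z 0.0565
```

View pics/w1.png

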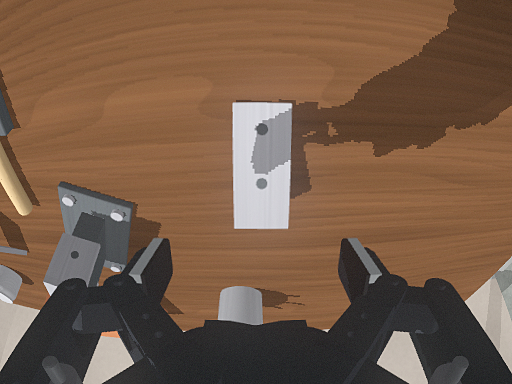

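The picture shows B3's plate filling (232–292, 100–228), square to the fingers, with the grasp line offset 4.5 mm. I'll correct that, descend and grip.

```bash
python3 -m pendant '[[[-0.42,0.24,-0.24,0,0,0],[0.363,-0.016,-0.647,0,0,0],[0.363,-0.016,-0.647,0,0,0],[0.363,-0.016,-0.647,0,0,0],[0.363,-0.016,-0.647,0,0,0],[0.363,-0.016,-0.647,0,0,0],[0.363,-0.016,-0.647,0,0,0],[0,0,0,0,0,0]]]' 0 60
python3 -m pendant '[[[0,0,0,0,0,0],[0,0,0,0,0,0],[0,0,0,0,0,0],[0,0,0,0,0,0],[0,0,0,0,0,0]]]' 1 60
```

```text
clock: 8.0
eef_pos: [0.4529, 0.3079, 0.0323]
ee_rot: [[-0.87, 0.044, 0.491], [0.039, 0.999, -0.021], [-0.491, 0.0, -0.871]]
ft_force: [-0.3, 0.1, 0.1]
width: 0.997
finger_force: 0.0
clock: 8.62
eef_pos: [0.4531, 0.3085, 0.0339]
ee_rot: [[-0.869, 0.043, 0.494], [0.038, 0.999, -0.02], [-0.494, 0.002, -0.869]]
ft_force: [-4.4, -0.2, 6.6]
width: 0.49
finger_force: 60.5
```

```bash
python3 -m pendant '[[[0,0,1,0,0,0],[0,0,1,0,0,0],[0.2,-0.4,0.65,0.039,0.919,0],[0.2,-0.4,0.65,0.039,0.919,0],[0.2,-0.4,0.65,0.039,0.919,0],[0.2,-0.4,0.65,0.039,0.919,0],[0.2,-0.4,0.65,0.039,0.919,0],[0.2,-0.4,0.65,0.039,0.919,0],[0.2,-0.4,0.65,0.039,0.919,0],[0.558,-0.893,0.2,0,0,-0.5],[0.558,-0.893,0.2,0,0,-0.5],[0.558,-0.893,0.2,0,0,-0.5],[0.558,-0.893,0.2,0,0,-0.5],[0.558,-0.893,0.2,0,0,-0.5],[0.558,-0.893,0.2,0,0,-0.5],[0.558,-0.893,0.2,0,0,-0.5],[0.558,-0.893,0.2,0,0,-0.5],[0.558,-0.893,0.2,0,0,-0.5],[0.558,-0.893,0.2,0,0,-0.5],[0,0,0,0,0,0]]]'
python3 - <<'E'
from h import *
d=grab('wrist');s=d['s'];P=wpts(d);R=s['ee_rot'];T=s['eef_pos'];L=(P-T)@R
print(s['ft_force'].round(2),s['ft_torque'].round(2))
u=np.array([.9033,-.4289,0]);v=np.array([.4289,.9033,0]);O=np.array([.553,.0928,0])
print('tool x,y in stand',((T-O)@u).round(4),((T-O)@v).round(4),'az err deg',(np.degrees(np.arctan2(R[1,0],R[0,0]))-154.6).round(2))
m=(P[...,2]>.19)&(P[...,2]<.23)&(L[...,0]>.02)&(L[...,0]<.09)&(abs(L[...,1])<.035)
Q=P[m];c,n,k=plane(Q,.0015);l=L[m][k];print('held n',n.round(3),'tool x',np.percentile(l[:,0],[.5,99.5]).round(4),'y',np.percentile(l[:,1],[.5,99.5]).round(4),'z',np.median(l[:,2]).round(4))
cv2.imwrite('pics/w2.png',d['img'][:,:,::-1])
E
```

```text
clock: 11.12
eef_pos: [0.5936, 0.0715, 0.2041]
ee_rot: [[-0.902, 0.432, 0.001], [0.432, 0.902, -0.0], [-0.001, 0.0, -1.0]]
ft_force: [0.0, 1.2, -4.5]
width: 0.49
finger_force: 62.4
[ 0.04  1.19 -4.49] [ 0.03 -0.04 -0.01]
tool x,y in stand 0.0458 -0.0018 az err deg -0.2
held n [0.002 0.008 1.   ] tool x [0.0203 0.07  ] y [-0.0229  0.0206] z -0.0071
```

View pics/w2.png

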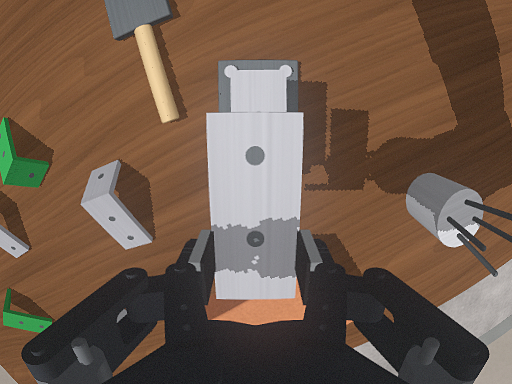

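Held plate is level and centred in the fingers. The exposed end of the hung plate shows at (231–287, 70–112), which gives a direct relative measure of the sideways offset.

```bash
cat >> h.py <<'E'
def slabs(L,m,xs):
    for a,b in zip(xs[:-1],xs[1:]):
        k=m&(L[...,0]>a)&(L[...,0]<b)
        if k.sum()>40: print('  x %.3f-%.3f y %s n %d'%(a,b,np.percentile(L[k][:,1],[1,99]).round(4),k.sum()))
E
python3 - <<'E'
from h import *
d=dict(np.load('last_wrist.npz'));d['s']=read_state();P=wpts(d);T=d['s']['eef_pos'];R=d['s']['ee_rot'];L=(P-T)@R
print('held');slabs(L,(P[...,2]>.2)&(P[...,2]<.22)&(abs(L[...,1])<.035),np.arange(.02,.08,.01))
print('hung');slabs(L,(P[...,2]>.1)&(P[...,2]<.115)&(abs(L[...,1])<.035),np.arange(.02,.13,.01))
E
```

```text
held
  x 0.020-0.030 y [-0.0226  0.0205] n 1753
  x 0.030-0.040 y [-0.0226  0.0204] n 1869
  x 0.040-0.050 y [-0.0226  0.0204] n 1972
  x 0.050-0.060 y [-0.0228  0.0205] n 2047
  x 0.060-0.070 y [-0.0227  0.0203] n 2093
hung
  x 0.060-0.070 y [-0.0199  0.0237] n 111
  x 0.070-0.080 y [-0.0199  0.0229] n 715
  x 0.080-0.090 y [-0.0202  0.0228] n 665
  x 0.090-0.100 y [-0.0198  0.0235] n 704
  x 0.100-0.110 y [-0.0198  0.0233] n 132
```

```bash
cat > g.py <<'E'
# guard: g.py base | g.py ex ey ez limit  -> exit 1 once force along e has grown past limit
import sys,numpy as np
from workcell import read_state
f=np.array(read_state()['ft_force'])
if sys.argv[1]=='base': np.save('base.npy',f); print('base',f.round(2))
else:
    e=np.array(list(map(float,sys.argv[1:4]))); v=(f-np.load('base.npy'))@e; print('F %.2f'%v); sys.exit(int(v>float(sys.argv[4])))
E
python3 -m pendant '[[[0.06,0.12,-0.8,0,0,0],[0,0,-0.8,0,0,0],[0,0,-0.8,0,0,0],[0,0,-0.8,0,0,0],[0,0,-0.7,0,0,0],[0,0,-0.4,0,0,0],[0,0,-0.3,0,0,0],[0,0,0,0,0,0],[0,0,0,0,0,0]]]'
python3 g.py base
P='python3 -m pendant'; G='python3 g.py 0.9033 -0.4289 0 3'
$P '[[[-0.045,0.021,0,0,0,0],[-0.045,0.021,0,0,0,0],[-0.045,0.021,0,0,0,0],[0,0,0,0,0,0]]]' |grep -E 'force|pos' && $G && \
$P '[[[-0.045,0.021,0,0,0,0],[0,0,0,0,0,0]]]' |grep pos && $G && \
$P '[[[-0.045,0.021,0,0,0,0],[0,0,0,0,0,0]]]' |grep pos && $G && \
$P '[[[-0.045,0.021,0,0,0,0],[0,0,0,0,0,0]]]' |grep pos && $G && \
$P '[[[-0.045,0.021,0,0,0,0],[0,0,0,0,0,0]]]' |grep pos && $G && \
$P '[[[-0.045,0.021,0,0,0,0],[0,0,0,0,0,0]]]' |grep pos && $G && \
$P '[[[-0.045,0.021,0,0,0,0],[0,0,0,0,0,0]]]' |grep pos && $G && \
$P '[[[-0.045,0.021,0,0,0,0],[0,0,0,0,0,0]]]' |grep pos && $G && \
$P '[[[-0.045,0.021,0,0,0,0],[0,0,0,0,0,0]]]' |grep pos && $G && \
$P '[[[-0.045,0.021,0,0,0,0],[0,0,0,0,0,0]]]' |grep pos && $G
```

```text
clock: 12.3
eef_pos: [0.5939, 0.0756, 0.1125]
ee_rot: [[-0.903, 0.429, 0.001], [0.429, 0.903, 0.0], [-0.001, 0.001, -1.0]]
ft_force: [1.1, -0.2, -4.7]
width: 0.492
finger_force: 62.4
base [ 1.06 -0.2  -4.71]
eef_pos: [0.5906, 0.077, 0.1119]
ft_force: [0.3, -0.0, -3.6]
finger_force: 62.4
F -0.74
eef_pos: [0.5898, 0.0774, 0.1119]
F -1.43
eef_pos: [0.5889, 0.0778, 0.1119]
F -0.17
eef_pos: [0.588, 0.0782, 0.1119]
F -0.08
eef_pos: [0.5871, 0.0787, 0.1119]
F -1.62
eef_pos: [0.5862, 0.0791, 0.1119]
F -1.47
eef_pos: [0.5853, 0.0795, 0.1119]
F -1.19
eef_pos: [0.5844, 0.0799, 0.1119]
F -1.16
eef_pos: [0.5834, 0.0803, 0.1119]
F -0.91
eef_pos: [0.5832, 0.0805, 0.112]
F 0.07
```

```bash
P='python3 -m pendant'; G='python3 g.py 0.9033 -0.4289 0 3'
$P '[[[-0.02,-0.04,0,0,0,0],[0,0,0,0,0,0]]]' |grep pos && $G && \
$P '[[[-0.023,0.011,0,0,0,0],[0,0,0,0,0,0]]]' |grep pos && $G && \
$P '[[[-0.023,0.011,0,0,0,0],[0,0,0,0,0,0]]]' |grep pos && $G && \
$P '[[[-0.023,0.011,0,0,0,0],[0,0,0,0,0,0]]]' |grep pos && $G && \
$P '[[[-0.023,0.011,0,0,0,0],[0,0,0,0,0,0]]]' |grep pos && $G && \
$P '[[[-0.023,0.011,0,0,0,0],[0,0,0,0,0,0]]]' |grep pos && $G
```

```text
eef_pos: [0.5828, 0.08, 0.1121]
F 1.16
eef_pos: [0.5826, 0.08, 0.112]
F 3.98
```

```bash
P='python3 -m pendant'; G='python3 g.py 0 0 1 3'
$P '[[[0,0,-0.04,0,0,0],[0,0,-0.04,0,0,0],[0,0,0,0,0,0]]]' |grep pos && $G && \
$P '[[[0,0,-0.03,0,0,0],[0,0,0,0,0,0]]]' |grep pos && $G && \
$P '[[[0,0,-0.03,0,0,0],[0,0,0,0,0,0]]]' |grep pos && $G && \
$P '[[[0,0,-0.03,0,0,0],[0,0,0,0,0,0]]]' |grep pos && $G && \
$P '[[[0,0,-0.03,0,0,0],[0,0,0,0,0,0]]]' |grep pos && $G && \
$P '[[[0,0,-0.03,0,0,0],[0,0,0,0,0,0]]]' |grep pos && $G && \
$P '[[[0,0,-0.03,0,0,0],[0,0,0,0,0,0]]]' |grep pos && $G
python3 -c "
from workcell import read_state;import numpy as np
s=read_state();print(s['clock'],(s['ft_force']-np.load('base.npy')).round(1))"
```

```text
eef_pos: [0.5822, 0.0799, 0.1107]
F 2.97
eef_pos: [0.5823, 0.0799, 0.11]
F 4.22
16.175 [ 3.4 -1.4  4.2]
```

```bash
P='python3 -m pendant'
$P '[[[0,0,-0.02,0,0,0],[0,0,0,0,0,0]]]' |grep -E 'pos|ft'
$P '[[[0,0,0,0,0,0],[0,0,0,0,0,0],[0,0,0,0,0,0],[0,0,0,0,0,0]]]' 0.2 |grep -E 'pos|ft|wid'
$P '[[[0,0,1,0,0,0],[0,0,1,0,0,0],[0,0,1,0,0,0],[0,0,1,0,0,0],[0,0,1,0,0,0],[0,0,1,0,0,0],[0,0,0,0,0,0]]]' 0
python3 - <<'E'
from h import *
d=grab('wrist');s=d['s'];P=wpts(d);T=s['eef_pos'];R=s['ee_rot'];L=(P-T)@R
np.save('w_p1.npy',d,allow_pickle=True)
b=abs(L[...,1])<.035
print(s['clock'],'p1');slabs(L,(P[...,2]>.112)&(P[...,2]<.12)&b,np.arange(-.06,.13,.01))
print('hung');slabs(L,(P[...,2]>.1)&(P[...,2]<.1115)&b,np.arange(-.06,.13,.01))
m=(P[...,2]>.112)&(P[...,2]<.12)&b;print('p1 x range',np.percentile(L[m][:,0],[.3,99.7]).round(4),np.median(P[m][:,2]).round(4),plane(P[m])[1].round(3))
cv2.imwrite('pics/w3.png',d['img'][:,:,::-1])
E
```

```text
eef_pos: [0.5824, 0.0799, 0.1098]
ft_force: [4.7, -3.2, 0.8]
eef_pos: [0.5814, 0.0803, 0.1091]
ft_force: [-0.2, -0.8, -0.1]
width: 0.801
clock: 17.8
eef_pos: [0.5827, 0.0802, 0.2309]
ee_rot: [[-0.903, 0.429, 0.003], [0.429, 0.903, 0.0], [-0.003, 0.002, -1.0]]
ft_force: [0.5, 0.3, -0.2]
width: 1.002
finger_force: 0.0
17.8 p1
  x -0.030--0.020 y [-0.0224  0.0194] n 461
  x -0.020--0.010 y [-0.0238  0.0193] n 493
  x -0.010-0.000 y [-0.0236  0.0198] n 513
  x 0.000-0.010 y [-0.0234  0.0197] n 537
  x 0.010-0.020 y [-0.0232  0.0195] n 535
  x 0.020-0.030 y [-0.0229  0.0193] n 541
  x 0.030-0.040 y [-0.0228  0.0192] n 539
  x 0.040-0.050 y [-0.0235  0.0199] n 603
  x 0.050-0.060 y [-0.0234  0.0198] n 564
  x 0.060-0.070 y [-0.0233  0.0197] n 592
hung
  x 0.070-0.080 y [-0.0229  0.0202] n 550
  x 0.080-0.090 y [-0.0236  0.0193] n 498
p1 x range [-0.0296  0.0699] 0.1155 [-0.  0.  1.]
```

View pics/w3.png

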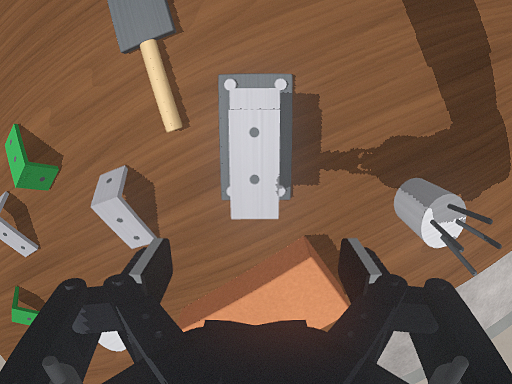

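Bracket 1 (B3) sits flat and squared, with edges within about 0.3 mm of the hung plate at (230–280, 87–218). On to B1.

```bash
cat > look.py <<'E'
# look at a loose bracket near (x,y) given on the command line: its plate in the tool frame
from h import *; import sys
c=np.array([float(sys.argv[1]),float(sys.argv[2])])
d=grab('wrist');s=d['s'];P=wpts(d);T=s['eef_pos'];R=s['ee_rot'];L=(P-T)@R
print('j',s['joint_positions'].round(2));print('T',T.round(4),'R',R.round(3).tolist())
m=(np.linalg.norm(P[...,:2]-c,axis=-1)<.08)&(P[...,2]>.006)&(P[...,2]<.062)&(abs(L[...,1])<.04)
Q=P[m];a,n,k=plane(Q,.0015);l=L[m][k];print('n',n.round(3),'az',np.degrees(np.arctan2(n[1],n[0])).round(1),k.sum(),len(Q))
q=cv2.minAreaRect((l[:,:2]*1000).astype(np.float32));print('rect in tool',np.round(q[0],1),np.round(q[1],1),round(q[2],1),'n in tool',(R.T@n).round(3))
print('plate in tool: x',np.percentile(l[:,0],[.5,99.5]).round(4),'y',np.percentile(l[:,1],[.5,99.5]).round(4),'z',np.median(l[:,2]).round(4))
E
python3 -m pendant '[[[0.087,-0.973,-0.25,0,0,0.37],[0.087,-0.973,-0.25,0,0,0.37],[0.087,-0.973,-0.25,0,0,0.37],[0.087,-0.973,-0.25,0,0,0.37],[0.087,-0.973,-0.25,0,0,0.37],[0.087,-0.973,-0.25,0,0,0.37],[0.087,-0.973,-0.25,0,0,0.37],[0.087,-0.973,-0.25,0,0,0.37],[0.087,-0.973,-0.25,0,0,0.37],[0.087,-0.973,-0.25,0,0,0.37],[0,0,-0.51,0.136,0.906,0],[0,0,-0.51,0.136,0.906,0],[0,0,-0.51,0.136,0.906,0],[0,0,-0.51,0.136,0.906,0],[0,0,-0.51,0.136,0.906,0],[0,0,-0.51,0.136,0.906,0],[0,0,-0.51,0.136,0.906,0],[0,0,0,0,0,0],[0,0,0,0,0,0]]]' 0 | head -2
python3 look.py .572 -.111
```

```text
clock: 20.23
eef_pos: [0.599, -0.1144, 0.1075]
j [-0.29  0.92  0.65  1.81 -0.07 -0.12]
T [ 0.599  -0.1144  0.1075] R [[-0.862, 0.147, -0.485], [0.128, 0.989, 0.073], [0.491, 0.001, -0.871]]
n [ 0.489 -0.067  0.87 ] az -7.8 6121 6823
rect in tool [-17.6  -0. ] [ 44.1 100. ] 89.6 n in tool [-0.003  0.006 -1.   ]
plate in tool: x [-0.0667  0.0321] y [-0.0218  0.0216] z 0.0777
```

```bash
python3 -m pendant '[[[-0.347,0.1,-0.622,0,0,0],[-0.347,0.052,-0.622,0,0,0],[-0.347,0.052,-0.622,0,0,0],[-0.347,0.052,-0.622,0,0,0],[-0.347,0.052,-0.622,0,0,0],[-0.347,0.052,-0.622,0,0,0],[0,0,0,0,0,0]]]' 0 60
python3 -m pendant '[[[0,0,0,0,0,0],[0,0,0,0,0,0],[0,0,0,0,0,0],[0,0,0,0,0,0],[0,0,0,0,0,0]]]' 1 60
```

```text
clock: 21.15
eef_pos: [0.557, -0.1071, 0.0345]
ee_rot: [[-0.862, 0.148, -0.484], [0.128, 0.989, 0.073], [0.49, 0.001, -0.872]]
ft_force: [-0.1, 0.0, -0.1]
width: 0.999
finger_force: 0.0
clock: 21.78
eef_pos: [0.5584, -0.1074, 0.0343]
ee_rot: [[-0.863, 0.147, -0.484], [0.128, 0.989, 0.073], [0.489, 0.001, -0.872]]
ft_force: [1.8, -0.0, 6.9]
width: 0.488
finger_force: 60.3
```

```bash
cat > held.py <<'E'
# held plate vs the pile below, tool frame; arg: z of the pile top band lo hi
from h import *; import sys
lo,hi=map(float,sys.argv[1:3])
d=grab('wrist');s=d['s'];P=wpts(d);T=s['eef_pos'];R=s['ee_rot'];L=(P-T)@R
u=np.array([.9033,-.4289,0]);v=np.array([.4289,.9033,0]);O=np.array([.553,.0928,0])
print('clock',s['clock'],'T',T.round(4),'stand x,y',((T-O)@u).round(4),((T-O)@v).round(4),'az err',(np.degrees(np.arctan2(R[1,0],R[0,0]))-154.6).round(2),'F',s['ft_force'].round(1))
b=abs(L[...,1])<.035
m=(abs(L[...,2])<.015)&b&(L[...,0]>.02)
a,n,k=plane(P[m],.0015);l=L[m][k];print('held n',n.round(3),'x',np.percentile(l[:,0],[.5,99.5]).round(4),'y',np.percentile(l[:,1],[1,99]).round(4),'z',np.median(l[:,2]).round(4))
print('pile');slabs(L,(P[...,2]>lo)&(P[...,2]<hi)&b,np.arange(-.1,.14,.01))
E
python3 -m pendant '[[[0,0,1,0,0,0],[0,0,1,0,0,0],[-0.1,0.3,0.7,-0.135,-0.904,0],[-0.1,0.3,0.7,-0.135,-0.904,0],[-0.1,0.3,0.7,-0.135,-0.904,0],[-0.1,0.3,0.7,-0.135,-0.904,0],[-0.1,0.3,0.7,-0.135,-0.904,0],[-0.1,0.3,0.7,-0.135,-0.904,0],[-0.1,0.3,0.7,-0.135,-0.904,0],[-0.139,0.973,0.239,0,0,-0.412],[-0.139,0.973,0.239,0,0,-0.412],[-0.139,0.973,0.239,0,0,-0.412],[-0.139,0.973,0.239,0,0,-0.412],[-0.139,0.973,0.239,0,0,-0.412],[-0.139,0.973,0.239,0,0,-0.412],[-0.139,0.973,0.239,0,0,-0.412],[-0.139,0.973,0.239,0,0,-0.412],[-0.139,0.973,0.239,0,0,-0.412],[0,0,0,0,0,0],[0,0,0,0,0,0]]]'
python3 held.py .112 .12
python3 -c "
from h import *
d=load('wrist');cv2.imwrite('pics/w4.png',d['img'][:,:,::-1])"
```

```text
clock: 24.28
eef_pos: [0.5183, 0.1095, 0.2147]
ee_rot: [[-0.903, 0.429, -0.001], [0.429, 0.903, 0.0], [0.001, 0.0, -1.0]]
ft_force: [0.0, 0.5, -3.0]
width: 0.492
finger_force: 61.8
clock 24.275 T [0.5183 0.1095 0.2147] stand x,y -0.0385 0.0002 az err -0.02 F [ 0.   0.5 -3. ]
held n [-0.003  0.016  1.   ] x [0.0201 0.0326] y [-0.0225  0.0204] z -0.0068
pile
```

View pics/w4.png

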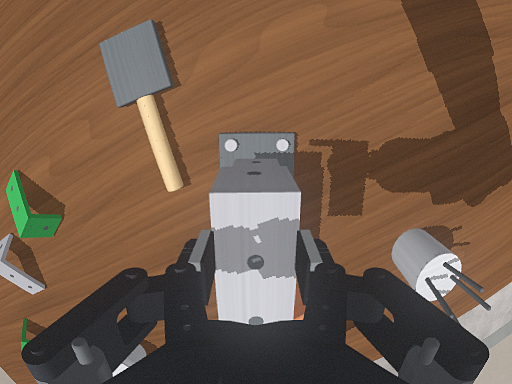

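```bash
python3 -m pendant '[[[0.015,0.035,-0.8,0,0,0],[0,0,-0.8,0,0,0],[0,0,-0.8,0,0,0],[0,0,-0.8,0,0,0],[0,0,-0.8,0,0,0],[0,0,-0.5,0,0,0],[0,0,-0.3,0,0,0],[0,0,0,0,0,0],[0,0,0,0,0,0]]]' |grep -E 'pos|ft'
python3 g.py base
P='python3 -m pendant'; G='python3 g.py -0.9033 0.4289 0 3'
$P '[[[0.045,-0.021,0,0,0,0],[0.045,-0.021,0,0,0,0],[0.045,-0.021,0,0,0,0],[0,0,0,0,0,0]]]' |grep pos && $G && \
$P '[[[0.045,-0.021,0,0,0,0],[0,0,0,0,0,0]]]' |grep pos && $G && \
$P '[[[0.045,-0.021,0,0,0,0],[0,0,0,0,0,0]]]' |grep pos && $G && \
$P '[[[0.023,-0.011,0,0,0,0],[0,0,0,0,0,0]]]' |grep pos && $G && \
$P '[[[0.023,-0.011,0,0,0,0],[0,0,0,0,0,0]]]' |grep pos && $G && \
$P '[[[0.023,-0.011,0,0,0,0],[0,0,0,0,0,0]]]' |grep pos && $G && \
$P '[[[0.023,-0.011,0,0,0,0],[0,0,0,0,0,0]]]' |grep pos && $G && \
$P '[[[0.023,-0.011,0,0,0,0],[0,0,0,0,0,0]]]' |grep pos && $G && \
$P '[[[0.023,-0.011,0,0,0,0],[0,0,0,0,0,0]]]' |grep pos && $G && \
$P '[[[0.023,-0.011,0,0,0,0],[0,0,0,0,0,0]]]' |grep pos && $G && \
$P '[[[0.023,-0.011,0,0,0,0],[0,0,0,0,0,0]]]' |grep pos && $G
```

```text
eef_pos: [0.5193, 0.1106, 0.1188]
ft_force: [0.6, 0.2, -2.6]
base [ 0.61  0.18 -2.58]
eef_pos: [0.5217, 0.1093, 0.1183]
F 0.27
eef_pos: [0.5225, 0.1089, 0.1182]
F 0.67
eef_pos: [0.5234, 0.1085, 0.1182]
F 0.84
eef_pos: [0.5238, 0.1083, 0.1183]
F 0.38
eef_pos: [0.5243, 0.108, 0.1183]
F 0.36
eef_pos: [0.5248, 0.1078, 0.1183]
F -0.31
eef_pos: [0.5251, 0.1076, 0.1182]
F 0.23
eef_pos: [0.5252, 0.1076, 0.1181]
F 2.68
eef_pos: [0.5253, 0.1075, 0.118]
F 5.04
```

```bash
P='python3 -m pendant'; G='python3 g.py 0 0 1 3'
$P '[[[-0.01,-0.01,-0.02,0,0,0],[0,0,0,0,0,0]]]' |grep pos && $G && \
$P '[[[0,0,-0.03,0,0,0],[0,0,0,0,0,0]]]' |grep pos && $G && \
$P '[[[0,0,-0.03,0,0,0],[0,0,0,0,0,0]]]' |grep pos && $G && \
$P '[[[0,0,-0.03,0,0,0],[0,0,0,0,0,0]]]' |grep pos && $G && \
$P '[[[0,0,-0.03,0,0,0],[0,0,0,0,0,0]]]' |grep pos && $G && \
$P '[[[0,0,-0.03,0,0,0],[0,0,0,0,0,0]]]' |grep pos && $G
python3 -c "
from workcell import read_state;import numpy as np
s=read_state();print(s['clock'],(s['ft_force']-np.load('base.npy')).round(1))"
```

```text
eef_pos: [0.5253, 0.1075, 0.118]
F 1.36
eef_pos: [0.5252, 0.1075, 0.1177]
F 3.95
28.45 [-5.2  2.7  4. ]
```

```bash
P='python3 -m pendant'; G='python3 g.py 0 0 1 7'
$P '[[[-0.015,0.007,-0.02,0,0,0],[0,0,0,0,0,0]]]' |grep -E 'pos|ft' && $G && \
$P '[[[0,0,-0.02,0,0,0],[0,0,0,0,0,0]]]' |grep -E 'pos|ft' && $G
$P '[[[0,0,0,0,0,0],[0,0,0,0,0,0],[0,0,0,0,0,0],[0,0,0,0,0,0]]]' 0.2 |grep -E 'pos|ft|wid'
$P '[[[0,0,1,0,0,0],[0,0,1,0,0,0],[0,0,1,0,0,0],[0,0,1,0,0,0],[0,0,1,0,0,0],[0.3,-0.6,1,0,0,0],[0.5,-0.9,0,0,0,0],[0,0,0,0,0,0]]]' 0 | head -2
python3 - <<'E'
from h import *
d=grab('wrist');s=d['s'];P=wpts(d);T=s['eef_pos'];R=s['ee_rot'];L=(P-T)@R
b=abs(L[...,1])<.06
for nm,lo,hi in(('p2',.12,.128),('p1',.112,.1185)):
    m=(P[...,2]>lo)&(P[...,2]<hi)&b
    print(nm,m.sum());slabs(L,m,np.arange(-.09,.13,.01))
    if m.sum()>100: print(np.percentile(L[m][:,0],[.3,99.7]).round(4),np.median(P[m][:,2]).round(4),plane(P[m])[1].round(3))
print(T,s['clock'])
cv2.imwrite('pics/w5.png',d['img'][:,:,::-1])
E
```

```text
eef_pos: [0.5252, 0.1075, 0.1176]
ft_force: [-4.7, 4.2, 3.4]
F 5.97
eef_pos: [0.5252, 0.1076, 0.1174]
ft_force: [-6.3, 1.9, 5.0]
F 7.62
eef_pos: [0.526, 0.1069, 0.1166]
ft_force: [-0.0, -1.0, 0.7]
width: 0.802
clock: 30.45
eef_pos: [0.5423, 0.0756, 0.2355]
p2 5437
  x -0.040--0.030 y [-0.001   0.0422] n 381
  x -0.030--0.020 y [-0.001   0.0423] n 492
  x -0.020--0.010 y [-0.0009  0.042 ] n 493
  x -0.010--0.000 y [-0.0018  0.0423] n 536
  x -0.000-0.010 y [-0.0018  0.0419] n 543
  x 0.010-0.020 y [-0.0018  0.0416] n 554
  x 0.020-0.030 y [-0.0018  0.042 ] n 561
  x 0.030-0.040 y [-0.0018  0.0417] n 598
  x 0.040-0.050 y [-0.0018  0.0415] n 569
  x 0.050-0.060 y [-0.0018  0.0412] n 603
  x 0.060-0.070 y [-0.0017  0.0413] n 107
[-0.0378  0.0615] 0.1235 [-0.001 -0.     1.   ]
p1 1064
  x -0.070--0.060 y [-0.0019  0.0418] n 213
  x -0.060--0.050 y [-0.0019  0.0422] n 425
  x -0.050--0.040 y [-0.0019  0.0417] n 350
[-0.0653  0.062 ] 0.1155 [-0.001 -0.001  1.   ]
[0.54225978 0.07564162 0.23551678] 30.45
```

View pics/w5.png

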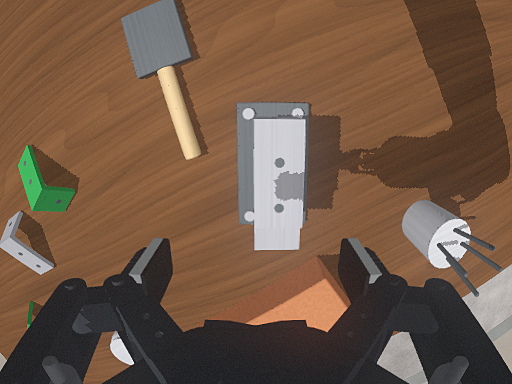

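Bracket 2 (B1) lies flat at (255–303, 118–250), sides flush within 0.5 mm, and bracket 1 is still in place. On to the last one, B2. The green one at (47,180) is not to be touched.

```bash
python3 -m pendant '[[[-0.044,-1,-0.15,0,0,0.4],[-0.044,-1,-0.15,0,0,0.4],[-0.044,-1,-0.15,0,0,0.4],[-0.044,-1,-0.15,0,0,0.4],[-0.044,-1,-0.15,0,0,0.4],[-0.044,-1,-0.15,0,0,0.4],[-0.044,-1,-0.15,0,0,0.4],[-0.044,-1,-0.15,0,0,0.4],[-0.044,-1,-0.15,0,0,0.4],[-0.044,-1,-0.15,0,0,0.4],[-0.044,-1,-0.15,0,0,0.4],[-0.044,-1,-0.15,0,0,0.4],[-0.044,-1,-0.15,0,0,0.4],[-0.044,-1,-0.15,0,0,0.4]]]' 0 |head -2
python3 -m pendant '[[[-0.044,-0.99,-0.59,-0.01,0.916,0],[-0.044,-0.99,-0.59,-0.01,0.916,0],[-0.044,-0.99,-0.59,-0.01,0.916,0],[-0.044,-0.99,-0.59,-0.01,0.916,0],[-0.044,-0.99,-0.59,-0.01,0.916,0],[-0.044,-0.99,-0.59,-0.01,0.916,0],[-0.044,-0.99,-0.59,-0.01,0.916,0],[0,0,0,0,0,0],[0,0,0,0,0,0]]]' 0 |head -2
python3 look.py .50 -.344
```

```text
clock: 32.25
eef_pos: [0.5286, -0.203, 0.1931]
clock: 33.38
eef_pos: [0.523, -0.3409, 0.1114]
j [-0.58  0.88  0.59  1.72 -0.27 -0.52]
T [ 0.523  -0.3409  0.1114] R [[-0.871, -0.004, -0.492], [-0.003, 1.0, -0.004], [0.492, -0.002, -0.871]]
n [0.493 0.004 0.87 ] az 0.5 5958 6678
rect in tool [-24.1  -3.3] [ 44.5 100.3] 89.8 n in tool [-0.001 -0.    -1.   ]
plate in tool: x [-0.0735  0.0257] y [-0.025   0.0183] z 0.0789
```

```bash
python3 -m pendant '[[[0.35,-0.115,-0.2,0,0,0],[-0.357,-0.003,-0.63,0,0,0],[-0.357,-0.003,-0.63,0,0,0],[-0.357,-0.003,-0.63,0,0,0],[-0.357,-0.003,-0.63,0,0,0],[-0.357,-0.003,-0.63,0,0,0],[-0.357,-0.003,-0.63,0,0,0],[0,0,0,0,0,0]]]' 0 60
python3 -m pendant '[[[0,0,0,0,0,0],[0,0,0,0,0,0],[0,0,0,0,0,0],[0,0,0,0,0,0],[0,0,0,0,0,0]]]' 1 60
```

```text
clock: 34.42
eef_pos: [0.487, -0.3437, 0.0327]
ee_rot: [[-0.871, -0.004, -0.492], [-0.002, 1.0, -0.005], [0.492, -0.003, -0.871]]
ft_force: [-0.1, -0.1, 1.0]
width: 0.999
finger_force: 0.0
clock: 35.05
eef_pos: [0.4881, -0.3444, 0.0333]
ee_rot: [[-0.872, -0.005, -0.49], [-0.002, 1.0, -0.006], [0.49, -0.004, -0.872]]
ft_force: [2.8, 1.5, 5.9]
width: 0.49
finger_force: 60.5
```

```bash
python3 -m pendant '[[[0,0,1,0,0,0],[0,0,1,0,0,0],[0,0,0.8,0.01,-0.916,0],[0,0,0.8,0.01,-0.916,0],[0,0,0.8,0.01,-0.916,0],[0,0,0.8,0.01,-0.916,0],[0,0,0.8,0.01,-0.916,0],[0,0,0.8,0.01,-0.916,0],[0,0,0.8,0.01,-0.916,0]]]' |grep -E 'pos|ft'
python3 -m pendant '[[[0.154,0.616,0.06,0,0,0.99],[0.154,0.616,0.06,0,0,0.99],[0.154,0.616,0.06,0,0,0.99],[0.154,0.616,0.06,0,0,0.99],[0.154,0.616,0.06,0,0,0.99],[0.154,0.616,0.06,0,0,0.99],[0.154,0.616,0.06,0,0,0.99],[0.154,0.616,0.06,0,0,0.99],[0.154,0.616,0.06,0,0,0.99],[0.154,0.616,0.06,0,0,0.99],[0.154,0.616,0.06,0,0,0.99],[0.154,0.616,0.06,0,0,0.99],[0.154,0.616,0.06,0,0,0.99],[0.154,0.616,0.06,0,0,0.99],[0.154,0.616,0.06,0,0,0.99],[0.154,0.616,0.06,0,0,0.99],[0.154,0.616,0.06,0,0,0.99]]]' |grep -E 'pos|rot'
python3 -m pendant '[[[0.154,0.616,0.06,0,0,0.99],[0.154,0.616,0.06,0,0,0.99],[0.154,0.616,0.06,0,0,0.99],[0.154,0.616,0.06,0,0,0.99],[0.154,0.616,0.06,0,0,0.99],[0.154,0.616,0.06,0,0,0.99],[0.154,0.616,0.06,0,0,0.99],[0.154,0.616,0.06,0,0,0.99],[0.154,0.616,0.06,0,0,0.99],[0.154,0.616,0.06,0,0,0.99],[0.154,0.616,0.06,0,0,0.99],[0.154,0.616,0.06,0,0,0.99],[0.154,0.616,0.06,0,0,0.99],[0.154,0.616,0.06,0,0,0.99],[0.154,0.616,0.06,0,0,0.99],[0.154,0.616,0.06,0,0,0.99],[0.154,0.616,0.06,0,0,0.99],[0,0,0,0,0,0],[0,0,0,0,0,0]]]'
python3 held.py .119 .128
```

```text
eef_pos: [0.4866, -0.3439, 0.186]
ft_force: [-0.1, 0.2, -3.9]
eef_pos: [0.5389, -0.1343, 0.2056]
ee_rot: [[-0.217, -0.976, -0.002], [-0.976, 0.217, -0.001], [0.002, 0.001, -1.0]]
clock: 40.67
eef_pos: [0.5915, 0.0743, 0.2254]
ee_rot: [[0.902, -0.432, 0.0], [-0.432, -0.902, -0.001], [0.001, 0.001, -1.0]]
ft_force: [-0.8, 1.4, -3.8]
width: 0.49
finger_force: 62.0
clock 40.675 T [0.5915 0.0743 0.2254] stand x,y 0.0427 -0.0002 az err -180.18 F [-0.8  1.4 -3.8]
held n [ 0.019 -0.008  1.   ] x [0.02   0.0317] y [-0.0206  0.0223] z -0.0069
pile
```

```bash
python3 - <<'E'
from h import *
d=load('wrist');d['s']=read_state();P=wpts(d);L=(P-d['s']['eef_pos'])@d['s']['ee_rot']
m=(abs(L[...,2]+.007)<.003)&(abs(L[...,1])<.035)
slabs(L,m,np.arange(-.03,.05,.006))
im=d['img'];print(im.shape)
cv2.imwrite('pics/w6.png',cv2.resize(im[130:330,140:370,::-1],(690,600),interpolation=cv2.INTER_CUBIC))
E
```

```text
x -0.030--0.024 y [-0.0205  0.0228] n 678
  x -0.024--0.018 y [-0.0206  0.0227] n 735
  x -0.018--0.012 y [-0.0199  0.0219] n 739
  x -0.012--0.006 y [-0.0197  0.0216] n 792
  x -0.006--0.000 y [-0.02    0.0218] n 842
  x -0.000-0.006 y [-0.0292  0.031 ] n 909
  x 0.006-0.012 y [-0.0255  0.0269] n 1044
  x 0.012-0.018 y [-0.0206  0.0226] n 979
  x 0.018-0.024 y [-0.0206  0.0224] n 1053
  x 0.024-0.030 y [-0.0206  0.0224] n 1086
  x 0.030-0.036 y [-0.0205  0.022 ] n 410
(384, 512, 3)
```

View pics/w6.png

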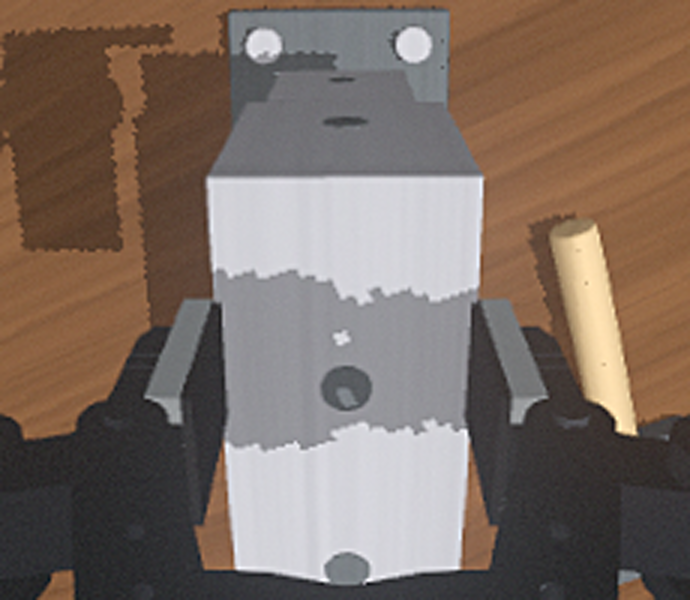

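```bash
python3 - <<'E'
from h import *
d=load('wrist');d['s']=read_state();P=wpts(d);L=(P-d['s']['eef_pos'])@d['s']['ee_rot'];b=abs(L[...,1])<.05
for lo,hi in((.055,.07),(.07,.085),(.085,.1),(.1,.115),(.155,.175),(.175,.2),(.2,.225)):
    m=b&(P[...,2]>lo)&(P[...,2]<hi)&(L[...,0]>.0)&(L[...,0]<.09)
    if m.sum()>60:
        y=L[m];v=np.where(m)[0]
        print(lo,hi,m.sum(),'x',np.percentile(y[:,0],[5,50,95]).round(4),'y',np.percentile(y[:,1],[1,99]).round(4),'c',np.percentile(y[:,1],[1,99]).mean().round(4))
E
```

```text
0.055 0.07 99 x [0.0195 0.0197 0.0199] y [-0.0216  0.0207] c -0.0004
0.07 0.085 112 x [0.0194 0.0196 0.02  ] y [-0.0212  0.0205] c -0.0003
0.085 0.1 120 x [0.0194 0.0197 0.02  ] y [-0.0212  0.0207] c -0.0002
0.1 0.115 138 x [0.0194 0.0197 0.0199] y [-0.0217  0.021 ] c -0.0003
0.155 0.175 67 x [0.0313 0.0315 0.0317] y [-0.0199  0.0219] c 0.001
0.175 0.2 613 x [0.0313 0.0315 0.0318] y [-0.0205  0.0223] c 0.0009
0.2 0.225 930 x [0.0312 0.0315 0.0317] y [-0.0205  0.0223] c 0.0009
```

```bash
python3 -m pendant '[[[0.16,-0.01,-0.3,0,0,0.04],[0,0,-0.8,0,0,0],[0,0,-0.8,0,0,0],[0,0,-0.8,0,0,0],[0,0,-0.8,0,0,0],[0,0,-0.8,0,0,0],[0,0,-0.4,0,0,0],[0,0,-0.24,0,0,0],[0,0,0,0,0,0],[0,0,0,0,0,0]]]' |grep -E 'pos|ft|rot'
python3 g.py base
P='python3 -m pendant'; G='python3 g.py 0.9033 -0.4289 0 3'
$P '[[[-0.045,0.021,0,0,0,0],[-0.045,0.021,0,0,0,0],[-0.045,0.021,0,0,0,0],[0,0,0,0,0,0]]]' |grep pos && $G && \
$P '[[[-0.045,0.021,0,0,0,0],[0,0,0,0,0,0]]]' |grep pos && $G && \
$P '[[[-0.045,0.021,0,0,0,0],[0,0,0,0,0,0]]]' |grep pos && $G && \
$P '[[[-0.023,0.011,0,0,0,0],[0,0,0,0,0,0]]]' |grep pos && $G && \
$P '[[[-0.023,0.011,0,0,0,0],[0,0,0,0,0,0]]]' |grep pos && $G && \
$P '[[[-0.023,0.011,0,0,0,0],[0,0,0,0,0,0]]]' |grep pos && $G && \
$P '[[[-0.023,0.011,0,0,0,0],[0,0,0,0,0,0]]]' |grep pos && $G && \
$P '[[[-0.023,0.011,0,0,0,0],[0,0,0,0,0,0]]]' |grep pos && $G && \
$P '[[[-0.023,0.011,0,0,0,0],[0,0,0,0,0,0]]]' |grep pos && $G && \
$P '[[[-0.023,0.011,0,0,0,0],[0,0,0,0,0,0]]]' |grep pos && $G
```

```text
eef_pos: [0.5957, 0.0745, 0.1269]
ee_rot: [[0.904, -0.428, 0.002], [-0.428, -0.904, -0.001], [0.002, -0.0, -1.0]]
ft_force: [-0.4, -0.3, -4.2]
base [-0.42 -0.3  -4.24]
eef_pos: [0.5924, 0.0758, 0.1263]
F -0.09
eef_pos: [0.5915, 0.0763, 0.1262]
F 0.08
eef_pos: [0.5906, 0.0766, 0.1263]
F 0.11
eef_pos: [0.5902, 0.0769, 0.1262]
F -0.15
eef_pos: [0.5897, 0.0771, 0.1263]
F -0.04
eef_pos: [0.5892, 0.0773, 0.1262]
F 0.69
eef_pos: [0.589, 0.0774, 0.1263]
F 1.83
eef_pos: [0.589, 0.0775, 0.1264]
F 3.23
```

```bash
P='python3 -m pendant'; G='python3 g.py 0 0 1 5'
$P '[[[-0.01,-0.02,-0.02,0,0,0],[0,0,0,0,0,0]]]' |grep pos && $G && \
$P '[[[0,0,-0.025,0,0,0],[0,0,0,0,0,0]]]' |grep pos && $G && \
$P '[[[0,0,-0.025,0,0,0],[0,0,0,0,0,0]]]' |grep pos && $G && \
$P '[[[0,0,-0.025,0,0,0],[0,0,0,0,0,0]]]' |grep pos && $G && \
$P '[[[0,0,-0.025,0,0,0],[0,0,0,0,0,0]]]' |grep pos && $G && \
$P '[[[0,0,-0.025,0,0,0],[0,0,0,0,0,0]]]' |grep pos && $G && \
$P '[[[0,0,-0.025,0,0,0],[0,0,0,0,0,0]]]' |grep pos && $G
python3 -c "
from workcell import read_state;import numpy as np
s=read_state();print(s['clock'],(s['ft_force']-np.load('base.npy')).round(1))"
```

```text
eef_pos: [0.5889, 0.0774, 0.1262]
F -0.07
eef_pos: [0.5887, 0.0773, 0.1258]
F 2.00
eef_pos: [0.5887, 0.0772, 0.1253]
F 2.24
eef_pos: [0.5888, 0.0771, 0.1249]
F 5.01
45.225 [ 4.8 -0.7  5. ]
```

```bash
P='python3 -m pendant'
$P '[[[0,0,0,0,0,0],[0,0,0,0,0,0],[0,0,0,0,0,0],[0,0,0,0,0,0]]]' 0.2 |grep -E 'pos|ft|wid'
$P '[[[0,0,1,0,0,0],[0,0,1,0,0,0],[0,0,1,0,0,0],[0,0,1,0,0,0],[0,0,1,0,0,0],[0,0,1,0,0,0],[0,0,0,0,0,0]]]' 0 | head -2
python3 - <<'E'
from h import *
d=grab('wrist');s=d['s'];P=wpts(d);T=s['eef_pos'];R=s['ee_rot'];L=(P-T)@R
b=abs(L[...,1])<.04
for nm,lo,hi in(('p3',.128,.136),('p2',.12,.1265)):
    m=(P[...,2]>lo)&(P[...,2]<hi)&b
    print(nm,m.sum());slabs(L,m,np.arange(-.09,.13,.012))
    if m.sum()>100: print(np.percentile(L[m][:,0],[.3,99.7]).round(4),np.median(P[m][:,2]).round(4),plane(P[m])[1].round(3))
print(T,s['clock'])
c=grab('scene')
w=cv2.resize(d['img'][:,:,::-1],(440,330)); z=cv2.resize(c['img'][185:250,255:330,::-1],(360,312),interpolation=cv2.INTER_CUBIC)
o=np.zeros((330,800,3),np.uint8);o[:,:440]=w;o[:312,440:]=z;cv2.imwrite('pics/end.png',o)
E
```

```text
eef_pos: [0.5878, 0.0774, 0.1242]
ft_force: [-0.6, -0.6, 0.5]
width: 0.796
clock: 46.6
eef_pos: [0.5891, 0.0774, 0.2459]
p3 4944
  x -0.078--0.066 y [-0.0195  0.0234] n 135
  x -0.066--0.054 y [-0.0193  0.0232] n 500
  x -0.054--0.042 y [-0.0198  0.0228] n 526
  x -0.042--0.030 y [-0.0195  0.0225] n 544
  x -0.030--0.018 y [-0.0201  0.023 ] n 584
  x -0.018--0.006 y [-0.0208  0.0228] n 607
  x -0.006-0.006 y [-0.0205  0.0226] n 629
  x 0.006-0.018 y [-0.0202  0.0223] n 651
  x 0.018-0.030 y [-0.02   0.023] n 676
  x 0.030-0.042 y [-0.02    0.0229] n 92
[-0.069  0.031] 0.1315 [ 0.001 -0.001  1.   ]
p2 1113
  x -0.090--0.078 y [-0.0203  0.0226] n 432
  x -0.078--0.066 y [-0.0202  0.0231] n 166
  x 0.030-0.042 y [-0.0193  0.0222] n 48
[-0.104   0.0311] 0.1235 [ 0.005 -0.002  1.   ]
[0.58906761 0.07736223 0.24593047] 46.6
```

View pics/end.png

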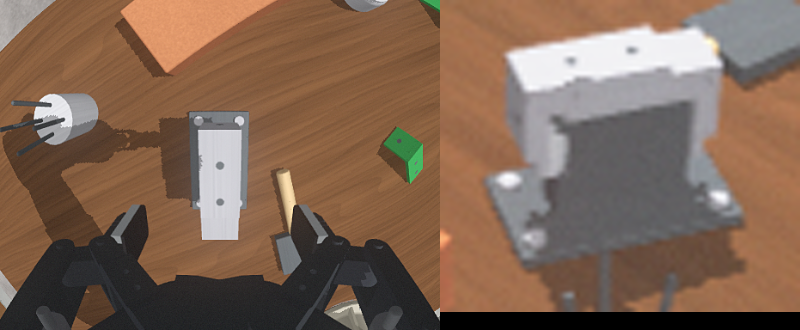

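The end picture shows all four plates stacked flush and level. The two far-side legs are tight together against the stop, and the robot-side legs are closed up too. The bystanders look undisturbed.

```bash
python3 -c "
from workcell import arm
print(arm.hand_in())"
```

```text
the job is handed in; nothing more can be done
None
```

The three loose brackets are piled flat and square on the hung one, sides flush within about 0.5 mm, with legs alternating +x, −x, +x and each drawn in to a light touch of about 3–5 N; I handed the job in at about 47 s, and no verdict came back.

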